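Clamp a cell in the test holder

ROBOT

A 7-joint arm with a two-finger parallel gripper is mounted at the origin on a cart in front of the work surface, level with it; the furniture and walls round the work are solid. World frame = base frame: x ahead of the robot, y to its left, z up, the work surface at z = 0. Lengths are in m, angles in rad, forces in N, time in s.
With the tool pointing down it reaches from about 0.4 to 0.925 m from the base axis. Payload 5.6 kg.
Tool frame: the origin (TCP) lies on the centre line of the jaws, within the pads' length; the fingertips stand 14 mm ahead of it and the grasp point (between the pads) lies 5 mm behind it; z points along the fingers, y is the line along which they close (so a half turn about z gives the same grasp; the last joint's range is limited). The gripper opens to 85 mm and grips with 20 to 120 N. Pads are 22 mm wide; open, the fingers measure 114 mm over their backs; the gripper's body (76 mm by 85 mm) begins 54 mm behind the grasp point. The pads swing forward as they close: fully open they stand 13 mm farther back than shut.
Start: joints at [-1.232, 0.468, -0.012, 1.603, 0.006, 1.071, -0.056], TCP at [0.242, 0.603, 0.245] pointing down, gripper open.
Joint ranges: [-2.53, 2.53], [-0.31, 2.02], [-1.57, 1.55], [0.28, 2.44], [-1.29, 4.43], [0.15, 1.84], [-2.92, 2.92]. Speed limits (rad/s): [2.57, 2.57, 3.14, 3.14, 3.14, 3.14, 3.14].

INTERFACE

Orientations are given as a rotation vector (axis times angle).
In Python, from rig import * gives the robot as it stands. The module is installed in compiled form; this text tells all that it offers.
- The arm moves only by the shell command python3 -m creep 'ROWS' [FORCE]. ROWS is JSON, a list of rows, each a list of 5 numbers: the shift along the tool's x, y, z in units of 5 cm (1.0 is 5 cm), then the turn about the tool's z in units of 0.08 rad (1.0 is 0.08 rad), then the gripper's target within -1 to 1 (shut at 1, half-way at 0, fully open at -1). In form: [[dx, dy, dz, roll, claw], ...]. A call has 1 to 5 rows; each row shifts and turns the commanded pose from where the row before left it, along the tool's axes as they then stand; what a row does not reach is not made up. A row lasts 1/10 s, in which the tool goes at most 50 mm and 8.59 degrees, less where a joint would pass 70% of its speed; a pose out of reach is approached as far as the arm can. A call with a number of a shift or a turn outside -1 to 1 is refused whole. A call with a gripper value outside its range is refused whole. The fingers move at their own pace and stop on an object; FORCE is the grip in N (left out, the last holds). Time passes only in rows, so rows that do not move let the fingers close. It gives the time, the measured TCP pose, the force, the opening and the grip force at its end, in the units of the state.
- get_state(): the state, without advancing time (a new reading comes with each control period).
- get_image(name): name is "scene" or "top"; returns (picture, depth): 480x640x3 uint8, red, green, blue; 480x640 float32, m along the optical axis (not along the pixel's ray), 0 where there is no reading.
- get_calibration(name): a dict with "fx", "fy", "cx", "cy" (pixels), "D" ([k1, k2, p1, p2, k3] as OpenCV has them; the pictures are not rectified), "position" and "orientation" of the camera in the world. Camera axes: x right, y down, z forward; pixel columns grow to the right and rows downward; lengths in m; the calibration is good to about 2 mm. A picture is of the moment at which its call begins. get_calibration takes no time and is no camera call.
- finish_job(): hands the job in; it is judged then, once.
Trained networks look in the newest picture that a camera, given by its name, has taken for a name from the list of things; names that differ only in an ending like _2 or _b are one class to them, and where a whole thing is asked for, a point or a joint stands for the part that bears it (a point fixed in the world has none). Each returns a list of dicts, best first, with "p" (0 to 1); they miss things now and then, are a little off and sometimes report something else, mostly with a low value. They report only what shows in the picture. A call takes as long as a camera call. They do not tell look-alikes from the thing itself.
- masks_of(target, camera): "mask" (480x640 bool, what is visible of it) and "extent" ([left, top, width, height] in pixels, round what is visible of it).
The state is a dict: "time": time; "joint_pos": joint angles; "qd": joint speeds; "tau": joint torques, N m; "position": TCP position; "tool_rot": TCP orientation; "ft_force": force on the tool from outside, world axes, zero at the start; "wrist_torque": the same for the moment, N m; "opening": finger opening in m; "grip_force": force on a finger pad.
Only numpy, scipy, OpenCV 4.12 (cv2) and the standard library are available. Lean on these libraries where they do the work, as an engineer would, in place of code of your own. Each camera call takes 0.05 s, during which the arm holds its last target. There are 200 camera calls.

TASK

The cell lies loose in the white cradle of the test holder. Loosen the clamp knob of the blue carriage, slide the carriage gently against the cell until the cell sits against the brass stud at the far end and the spring contact is pushed in about half way, then tighten the knob there so that the carriage stays put and the cell is held under spring pressure after you let go. Do not crush the cell, and leave the two spare cells and the multimeter undisturbed.

Things in the scene. Friction and masses are not known exactly. Their poses are not given: they have to be found in the camera images.
- holder: Cell test holder, fixed. Base plate 100 x 290 x 12 mm (y -140 to 150 mm); origin on its underside, y along the rail. From -y to +y: steel rail (y -135 to 3 mm), white V cradle (6 to 114; cell axis at x 0, z 40 mm), grey end block (126 to 150, 64 mm high). A brass stud, 16 mm across, points from the block to -y; its face is set anywhere from y = 119 to 107 mm (differs each time, rigid).
- carriage: Blue carriage 50 mm long, top 75 mm above the table, slides along the holder's y. Origin on the base plate under its middle, axes as the holder's. Toward +y a steel nose ends 55 mm from the origin, then a brass spring pin, 10 mm across, its tip at y 77 mm, z 28 mm when free. The pin goes in 12 mm at 1.2 N per mm and pushes the carriage back while the clamp is loose. Loose sliding takes about 1 N.
- knob_grip (a point): Middle of the bar of the black clamp knob on the carriage: 36 mm long (point x), 13 mm thick (point y), 26 mm high along the turning axis (point z, pointing outward, tilted 35 degrees from vertical toward the holder's -x). Below the bar's foot (13 mm under this point) is a 24 mm disc, 5 mm thick; the carriage's boss lies 33 mm under the point. Turns with the knob, moves with the carriage.
- clamp_knob (a joint): Angle of the clamp knob, rad, 0 to 3.0; grows clockwise looking down on the knob, which tightens. Below about 1.1 the clamp is loose and the carriage slides; above 1.2 it presses ever harder on the rail, tight from 2.0 on; stop at 3.0. Starts tight (2.2 to 2.6). Turning takes 0.12 to 0.2 N m.
- cell: Black cell, cylinder 26 mm in diameter and 71 mm long, 0.09 kg, lying in the cradle. Origin at the centre of its end face that looks to the carriage; its z axis runs along its length to the other end (along the holder's +y).
- spare_cell_1: Bystander: a black cell 26 x 71 mm standing upright beside the holder, on its +x side; origin at the centre of its underside.
- spare_cell_2: Bystander: a second such cell standing there.
- multimeter: Bystander: yellow and black multimeter 158 x 78 x 51 mm lying at the right of the table; origin at the centre of its underside.
Mind the look-alikes: they are no part of the job. What is shaped like the cell but pink, red or turquoise is not meant.

How it is judged:
By the outcome, as a careful person would: the job done as asked, in the order asked, and still so for the second after the job is handed in, with the robot touching nothing.
It also fails if it takes over 51 s, if anything falls off the work surface, if the arm or the gripper's body presses on something with over 40 N, if the wrist force passes 120 N, or if a joint passes its speed limit or range.

## Working session

There is one attempt and no reset: what is moved stays moved. The work goes in short steps, Python scripts to look and compute and a shell command to move; the robot and the scene stay as the last step left them, time stands still between calls to the robot, and variables do not carry over. Pictures are saved under pics/ and viewed, at most 10 in all, crops included, and the job is handed in when it is done.

```bash
mkdir -p pics; cat > h.py <<'E'
from rig import *
import numpy as np, cv2
from scipy.spatial.transform import Rotation as R
def cam(n):
    c=get_calibration(n);K=np.array([[c['fx'],0,c['cx']],[0,c['fy'],c['cy']],[0,0,1.]]);o=np.array(c['orientation'],float)
    Rm=o if o.shape==(3,3) else R.from_rotvec(o).as_matrix()
    return K,np.array(c['D'],float),Rm,np.array(c['position'],float)
def unproj(n,uv,d):
    K,D,Rm,t=cam(n);uv=np.array(uv,float).reshape(-1,1,2)
    p=cv2.undistortPoints(uv,K,D).reshape(-1,2)
    return (np.c_[p,np.ones(len(p))]*np.array(d).reshape(-1,1))@Rm.T+t
def cloud(n,dep,mask):
    v,u=np.nonzero(mask&(dep>0));return unproj(n,np.c_[u,v],dep[v,u])
def proj(n,P):
    K,D,Rm,t=cam(n);P=np.array(P,float).reshape(-1,3)
    return cv2.projectPoints(((P-t)@Rm).reshape(-1,1,3),np.zeros(3),np.zeros(3),K,D)[0].reshape(-1,2)
E
python3 - <<'E'
from h import *
for n in("scene","top"):
    im,d=get_image(n);cv2.imwrite(f'pics/{n}0.png',im[:,:,::-1]);np.save(f'{n}_d.npy',d)
    c=get_calibration(n);print(n,c['position'],c['orientation'],c['fx'])
    for t in("holder","carriage","knob_grip","cell","multimeter"):
        for r in masks_of(t,n)[:4]:
            P=cloud(n,d,r['mask']);print(t,round(r['p'],2),np.round(r['extent']),np.round(np.median(P,0),3) if len(P) else 0, np.round(P.max(0),3) if len(P) else 0)
s=get_state();print(s)
E
```

```text
scene [0.20322784 0.36257925 0.68384116] [-0.64537672  2.64501352 -1.14167584] 438.3105650602722
holder 0.76 [200. 239. 149. 145.] [ 0.513 -0.017  0.023] [0.68  0.044 0.121]
carriage 0.79 [206. 240.  51.  69.] [ 0.592 -0.044  0.073] [ 0.66  -0.011  0.121]
knob_grip 0.88 [231. 238.  26.  27.] [ 0.595 -0.095  0.102] [ 0.687 -0.078  0.121]
cell 0.92 [270. 307.  43.  34.] [ 0.452 -0.021  0.049] [ 0.502 -0.008  0.054]
cell 0.88 [260. 381.  17.  49.] [0.412 0.116 0.023] [0.44  0.146 0.027]
cell 0.88 [331. 264.  35.  16.] [ 0.424 -0.198  0.022] [ 0.459 -0.175  0.028]
cell 0.62 [282. 248.  20.  26.] [ 0.538 -0.174  0.022] [ 0.578 -0.145  0.028]
multimeter 0.95 [310. 156.  61.  38.] [ 0.568 -0.481  0.035] [ 0.644 -0.416  0.052]
top [ 0.19553062 -0.19628366  1.51986056] [-2.1553422   2.06442382 -0.22037253] 598.5788396247411
holder 0.77 [220. 188.  67. 112.] [ 0.512 -0.043  0.018] [0.66  0.033 0.124]
holder 0.42 [270. 195.  17.  12.] [ 0.593 -0.101  0.105] [ 0.607 -0.083  0.124]
knob_grip 0.43 [267. 197.  18.  12.] [ 0.592 -0.102  0.105] [ 0.604 -0.087  0.123]
cell 0.83 [178. 260.  32.  25.] [
[... 346 characters left out ...]
2   0.056]
{'time': 0.6, 'joint_pos': array([-1.23201352,  0.46746197, -0.01159265,  1.60268894,  0.00601303,
        1.07137351, -0.05633242]), 'qd': array([-0.0002355 , -0.00015566, -0.00066617,  0.00078514, -0.00222751,
       -0.00030937,  0.00044031]), 'tau': array([-7.12405017e-04, -5.31932437e+01,  2.13119877e-02, -2.51520145e+01,
        1.14529478e-02,  1.31527417e-03,  2.48433355e-05]), 'position': array([0.24222828, 0.60320364, 0.24531965]), 'tool_rot': array([5.96215173e-01, 3.08442901e+00, 1.48263146e-04]), 'ft_force': array([-0.77485366, -0.06430207,  0.27845346]), 'wrist_torque': array([ 0.02161823, -0.02536521, -0.02695842]), 'grip_force': 0.0, 'opening': 0.08569641860678504}
```

```bash
python3 - <<'E'
import cv2
a=cv2.imread('pics/scene0.png')[215:445,180:400];b=cv2.imread('pics/top0.png')[170:310,160:340]
cv2.imwrite('pics/a.png',cv2.resize(a,None,fx=2.6,fy=2.6,interpolation=2));cv2.imwrite('pics/b.png',cv2.resize(b,None,fx=4,fy=4,interpolation=2))
E
```

```text
(no output)
```

View pics/a.png

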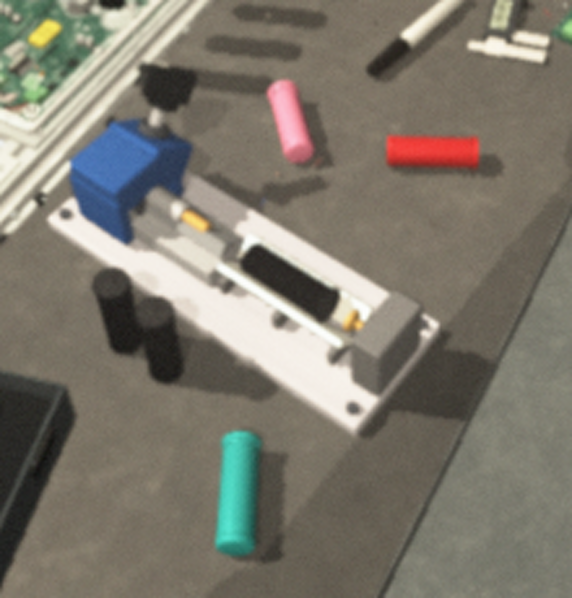

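View pics/b.png

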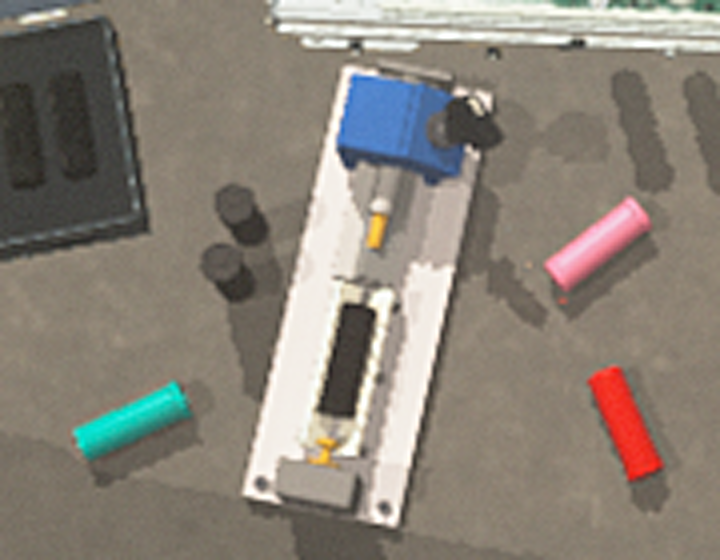

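```bash
cat > m.py <<'E'
from h import *
ims={n:cv2.imread(f'pics/{n}0.png') for n in("scene","top")};ds={n:np.load(f'{n}_d.npy') for n in ims}
for n in ims:
    v,u=np.nonzero(ds[n]>0);P=unproj(n,np.c_[u,v],ds[n][v,u]);C=ims[n][v,u].astype(int)
    tab=(C.max(1)<130)&(C.max(1)>60)&(abs(P[:,0]-.45)<.1)&(abs(P[:,1]+.25)<.05);print(n,'table z',np.median(P[tab,2]),P[tab,2].std())
    roi=(P[:,0]>.3)&(P[:,0]<.72)&(P[:,1]>-.15)&(P[:,1]<.08)
    w=roi&(C.min(1)>150)&(P[:,2]<.03)&(P[:,2]>0.0)
    m=np.zeros((480,640),np.uint8);m[v[w],u[w]]=255
    m=cv2.morphologyEx(m,cv2.MORPH_OPEN,np.ones((2,2)))
    vv,uu=np.nonzero(m)
    K,D,Rm,t=cam(n);ray=unproj(n,np.c_[uu,vv],np.ones(len(uu)))-t
    Q=t+ray*((.012-t[2])/ray[:,2])[:,None]
    r=cv2.minAreaRect(Q[:,:2].astype(np.float32));print(r,cv2.boxPoints(r))
    k=roi&(P[:,2]>.08)&(P[:,2]<.14)&(C.max(1)<70);k=P[k];print('knob',len(k),k.mean(0),k.min(0),k.max(0));np.save(n+'_k.npy',k)
    b=roi&(C[:,0]>C[:,2]+50);b=P[b];print('blue',np.percentile(b,[2,98],axis=0))
E
python3 m.py
```

```text
scene table z 0.0007522533598487979 0.3101293303077109
((0.5226805210113525, -0.05971073359251022), (0.1950005143880844, 0.33785906434059143), 88.5375747680664) [[ 0.35131767 -0.15286791]
 [ 0.6890667  -0.16149054]
 [ 0.6940434   0.03344645]
 [ 0.35629433  0.04206908]]
knob 267 [ 0.59340976 -0.0957215   0.10278307] [ 0.58083614 -0.11588763  0.08480408] [ 0.6124406  -0.08149824  0.11940652]
blue [[ 0.58055536 -0.06805806  0.02509455]
 [ 0.62900967 -0.01188219  0.07923653]]
top table z 0.0006618781440164145 0.006510264451384394
((0.51407390832901, -0.038811929523944855), (0.12557193636894226, 0.31785669922828674), 86.54048156738281) [[ 0.35164648 -0.09189323]
 [ 0.6689239  -0.11107375]
 [ 0.67650133  0.01426937]
 [ 0.3592239   0.03344989]]
knob 100 [ 0.59310324 -0.10028557  0.10407182] [ 0.58152833 -0.11760631  0.08621029] [ 0.60881235 -0.08690652  0.12309507]
blue [[ 0.42857146 -0.08820863  0.0236527 ]
 [ 0.62872578  0.07612173  0.081707  ]]
```

```bash
cat > f.py <<'E'
from h import *
def atz(n,uv,z):
    K,D,Rm,t=cam(n);r=unproj(n,uv,np.ones(len(uv)))-t;return t+r*((z-t[2])/r[:,2])[:,None]
T=atz("top",[(221,293.75),(260.5,301.75),(246.25,186.25),(283.5,193.75)],.012)
S=atz("scene",[(318.5,381.2),(348.5,341.2),(198.5,298.5)],.012)
print(T.round(4),S.round(4))
L=np.array([[50,150],[-50,150],[50,-140],[-50,-140]])/1e3
def fit(L,W):
    lc,wc=L.mean(0),W.mean(0);a,b=L-lc,W-wc
    th=np.arctan2((a[:,0]*b[:,1]-a[:,1]*b[:,0]).sum(),(a*b).sum());c,s=np.cos(th),np.sin(th);Rm=np.array([[c,-s],[s,c]]);t=wc-Rm@lc
    return th,t,(W-(L@Rm.T+t))*1e3
print(fit(L,T[:,:2]));print(fit(L[:3],S[:,:2]))
th,t,_=fit(np.r_[L,L[:3]],np.r_[T,S][:,:2]);print(th,t)
np.save('pose.npy',[th,*t])
c,s=np.cos(th),np.sin(th);Rm=np.array([[c,-s,0],[s,c,0],[0,0,1]])
f=lambda P:(P-np.r_[t,0])@Rm
for n in("scene","top"):
    k=f(np.load(n+'_k.npy'))*1e3;print(n,'knob in holder',k.mean(0),np.percentile(k,[3,97],axis=0))
    im=cv2.imread(f'pics/{n}0.png').astype(int);d=np.load(n+'_d.npy');v,u=np.nonzero(d>0)
    P=f(unproj(n,np.c_[u,v],d[v,u]))*1e3;C=im[v,u];ins=(abs(P[:,0])<48)&(P[:,1]>-140)&(P[:,1]<150)
    b=P[ins&(C[:,0]>C[:,2]+50)&(P[:,2]>70)];print('blue top',np.percentile(b,[2,50,98],axis=0))
    y=P[ins&(C[:,2]>C[:,0]+70)];print('brass',[ (q.min(0).round(),q.max(0).round()) for q in (y[y[:,1]<50],y[y[:,1]>50]) if len(q)])
    m=P[ins&(C.max(1)<60)&(P[:,2]>40)&(P[:,2]<60)&(P[:,1]>10)&(P[:,1]<122)&(abs(P[:,0])<15)];print('cell',np.percentile(m,[1,50,99],axis=0).round(1))
    # draw model
    im=im.astype(np.uint8)
    K=[(50,150,12),(-50,150,12),(-50,-140,12),(50,-140,12)]
    q=proj(n,(np.array(K)/1e3)@Rm.T+np.r_[t,0]);cv2.polylines(im,[np.round(q*16).astype(np.int32)],True,(0,255,0),1,cv2.LINE_AA,4)
    x0,y0=(190,225) if n=="scene" else (205,175)
    cv2.imwrite(f'pics/m_{n}.png',cv2.resize(im[y0:y0+165,x0:x0+170] if n=="scene" else im[y0:y0+130,x0:x0+100],None,fx=3.6 if n=="scene" else 4.5,fy=3.6 if n=="scene" else 4.5,interpolation=2))
E
python3 f.py
```

```text
[[ 0.3704  0.0344  0.012 ]
 [ 0.3545 -0.0665  0.012 ]
 [ 0.6558 -0.0109  0.012 ]
 [ 0.6396 -0.1096  0.012 ]] [[ 0.3666  0.0393  0.012 ]
 [ 0.3547 -0.0552  0.012 ]
 [ 0.6553 -0.0083  0.012 ]]
(np.float64(1.4166369645232673), array([ 0.51000775, -0.03892897]), array([[ 0.90525314,  0.84481651],
       [ 0.34875499, -1.22177392],
       [-0.2218769 ,  0.15460888],
       [-1.03213123,  0.22234854]]))
(np.float64(1.4026005743137837), array([ 0.50864337, -0.03342277]), array([[-2.56430994, -1.682241  ],
       [ 2.29014435,  2.37919339],
       [ 0.27416558, -0.6969524 ]]))
1.4084630611187219 [ 0.50948268 -0.03646695]
scene knob in holder [-44.91112602 -92.40046475 102.78306763] [[ -61.43718391 -104.18452045   88.70168144]
 [ -31.37803683  -82.8042351   116.31606913]]
blue top [[ -17.09968004 -118.11426333   71.66153034]
 [  11.55369239  -93.3956052    75.52705445]
 [  35.9267593   -72.13675027   79.72109695]]
brass [(array([ -8., -40.,  33.]), array([  7., -19.,  48.])), (array([ -2., 107.,  37.]), array([ 16., 126.,  64.]))]
cell [[-3.1 24.2 41.3]
 [ 7.7 60.2 49.9]
 [14.3 90.3 54. ]]
top knob in holder [-49.4647328  -92.83563307 104.07181909] [[ -66.0596142  -102.41349178   89.34224636]
 [ -35.49447643  -83.63340665  117.87232489]]
blue top [[ -23.43996687 -118.68596541   70.33782591]
 [   4.79106737  -95.36646152   74.79993459]
 [  32.07533812  -72.01416662   82.27552483]]
brass [(array([ -4., -41.,  34.]), array([  6., -19.,  52.])), (array([ -8., 103.,  10.]), array([ 12., 123.,  58.]))]
cell [[-10.4  21.1  41.9]
 [ -5.1  56.9  48.4]
 [  9.2  89.8  56.2]]
```

```bash
cat > kfit.py <<'E'
from h import *
import sys
from scipy.optimize import minimize
th,tx,ty=np.load('pose.npy');c,s=np.cos(th),np.sin(th);RH=np.array([[c,-s,0],[s,c,0],[0,0,1]]);T=np.array([tx,ty,0])
a=np.radians(35);ez=np.array([-np.sin(a),0,np.cos(a)]);e1=np.array([np.cos(a),0,np.sin(a)]);e2=np.array([0,1.,0])
def model(g,ph):
    d=np.cos(ph)*e1+np.sin(ph)*e2;w=np.cross(ez,d)
    bar=[g+i*18*d+j*6.5*w+k*13*ez for i in(-1,1) for j in(-1,1) for k in(-1,1)]
    disc=[g+12*(np.cos(q)*e1+np.sin(q)*e2)-h*ez for q in np.linspace(0,6.28,24) for h in(13,18)]
    return np.array(bar),np.array(disc)
def render(n,g,ph,sc=4,roi=None):
    x0,y0,w,h=roi;m=np.zeros((h*sc,w*sc),np.uint8)
    for part in model(g,ph):
        q=proj(n,(part/1e3)@RH.T+T);q=((q+.5-[x0,y0])*sc).astype(np.float32)
        cv2.fillConvexPoly(m,cv2.convexHull(q).astype(np.int32),255)
    return m>0
if __name__=="__main__":
    M={}
    for n in("scene","top"):
        get_image(n);r=masks_of("knob_grip",n)
        r=[x for x in r if max(x['extent'][2:])<40][0];x,y,w,h=[int(v) for v in r['extent']];roi=(x-6,y-6,w+12,h+12)
        im=cv2.imread(f'pics/{n}0.png')[y-6:y+h+6,x-6:x+w+6]
        mk=r['mask'][y-6:y+h+6,x-6:x+w+6]
        mk2=(im.max(2)<75)&cv2.dilate(mk.astype(np.uint8),np.ones((5,5))).astype(bool)
        M[n]=(roi,cv2.resize(mk2.astype(np.uint8),None,fx=4,fy=4,interpolation=0)>0,im)
    for sub in(("scene",),("top",),("scene","top")):
        res=[]
        for ph in np.radians(np.arange(0,180,10)):
            best=None
            def cost(g):
                o=0
                for n in sub:
                    roi,mk,_=M[n];R_=render(n,g,ph,roi=roi);o+=1-(R_&mk).sum()/(R_|mk).sum()
                return o/len(sub)
            g0=np.array([-48,-93,103.]);o=minimize(cost,g0,method='Nelder-Mead',options=dict(initial_simplex=g0+np.array([[0,0,0],[6,0,0],[0,6,0],[0,0,6]]),maxfev=90))
            res.append((round(1-o.fun,3),int(np.degrees(ph).round()),o.x.round(1)))
        res.sort(key=lambda r:-r[0]);print(sub);[print(r) for r in res[:5]]
    t=[]
    for n in M:
        roi,mk,im=M[n];big=cv2.resize(im,None,fx=8,fy=8,interpolation=2)
        cn,_=cv2.findContours(render(n,res[0][2],np.radians(res[0][1]),8,roi).astype(np.uint8),0,2);o=big.copy();cv2.drawContours(o,cn,-1,(0,255,0),1);o=np.hstack([big,o])
        t.append(np.pad(o,((0,0),(0,max(0,640-o.shape[1])),(0,0)))[:, :640])
    cv2.imwrite('pics/knob.png',np.vstack(t)[:600])
E
python3 kfit.py
```

```text
Traceback (most recent call last):
  File "kfit.py", line 35, in <module>
    g0=np.array([-48,-93,103.]);o=minimize(cost,g0,method='Nelder-Mead',options=dict(initial_simplex=g0+np.array([[0,0,0],[6,0,0],[0,6,0],[0,0,6]]),maxfev=90))
                                  ~~~~~~~~^^^^^^^^^^^^^^^^^^^^^^^^^^^^^^^^^^^^^^^^^^^^^^^^^^^^^^^^^^^^^^^^^^^^^^^^^^^^^^^^^^^^^^^^^^^^^^^^^^^^^^^^^^^^^^^^^^^^^
  File "kfit.py", line 33, in cost
    roi,mk,_=M[n];R_=render(n,g,ph,roi=roi);o+=1-(R_&mk).sum()/(R_|mk).sum()
                     ~~~~~~^^^^^^^^^^^^^^^^
  File "kfit.py", line 14, in render
    q=proj(n,(part/1e3)@RH.T+T);q=((q+.5-[x0,y0])*sc).astype(np.float32)
  File "h.py", line 15, in proj
    K,D,Rm,t=cam(n);P=np.array(P,float).reshape(-1,3)
             ~~~^^^
  File "h.py", line 5, in cam
    c=get_calibration(n);K=np.array([[c['fx'],0,c['cx']],[0,c['fy'],c['cy']],[0,0,1.]]);o=np.array(c['orientation'],float)
ValueError: time passes only in moves, steps and waits
```

```bash
sed -i 's/^def cam(n):/import functools\n@functools.cache\ndef cam(n):/' h.py; python3 kfit.py
```

```text
('scene',)
(np.float64(0.802), 160, array([-45.9, -93.6, 104. ]))
(np.float64(0.802), 170, array([-46.4, -93. , 104.8]))
(np.float64(0.797), 150, array([-47.6, -95.9, 101.3]))
(np.float64(0.794), 130, array([-46.6, -94.3, 104.6]))
(np.float64(0.79), 140, array([-46.3, -94. , 104.1]))
('top',)
(np.float64(0.665), 170, array([-50. , -93.1, 108. ]))
(np.float64(0.649), 160, array([-50.4, -93.7, 108.1]))
(np.float64(0.644), 0, array([-50. , -93. , 105.8]))
(np.float64(0.635), 150, array([-50.8, -93.9, 109.5]))
(np.float64(0.624), 140, array([-51.5, -93. , 107.7]))
('scene', 'top')
(np.float64(0.732), 170, array([-48.9, -94.2, 102.2]))
(np.float64(0.728), 160, array([-48.6, -95.1, 102.4]))
(np.float64(0.713), 150, array([-48.6, -96.2, 101.7]))
(np.float64(0.711), 130, array([-49.5, -97. , 100.4]))
(np.float64(0.707), 120, array([-50.4, -97.2,  98.9]))
```

View pics/knob.png

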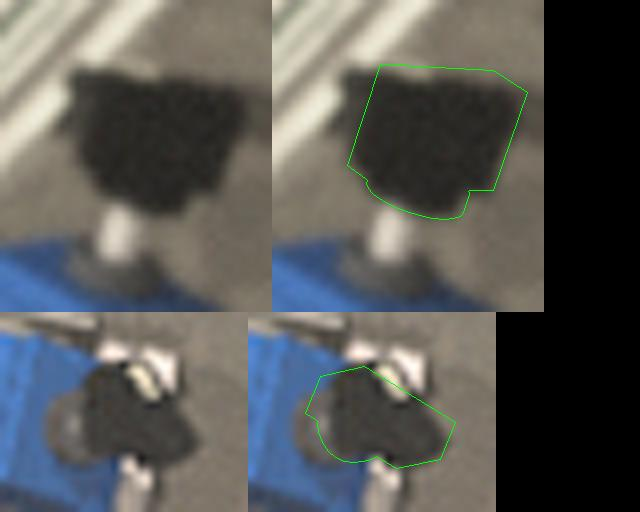

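```bash
sed -i 's/mk2=.*/mk2=cv2.morphologyEx(((im.max(2)<66)\&cv2.dilate(mk.astype(np.uint8),np.ones((3,3))).astype(bool)).astype(np.uint8),cv2.MORPH_CLOSE,np.ones((3,3)))/; s/np.arange(0,180,10)/np.arange(100,190,10)/; s/maxfev=90/maxfev=150/; s/o=big.copy();cv2.drawContours/o=big.copy();cm,_=cv2.findContours(cv2.resize(mk.astype(np.uint8),(o.shape[1],o.shape[0]),interpolation=0),0,2);cv2.drawContours(o,cm,-1,(0,0,255),1);cv2.drawContours/' kfit.py; python3 kfit.py
```

```text
('scene',)
(np.float64(0.789), 170, array([-44.5, -92.7, 103.7]))
(np.float64(0.774), 180, array([-45.5, -92.7, 103.9]))
(np.float64(0.773), 160, array([-45.6, -93.2, 104.6]))
(np.float64(0.765), 130, array([-46.2, -94.1, 104.5]))
(np.float64(0.764), 120, array([-47. , -93.3, 104.1]))
('top',)
(np.float64(0.608), 170, array([-49.8, -93.9, 106.2]))
(np.float64(0.596), 160, array([-50.2, -93.9, 105.4]))
(np.float64(0.581), 150, array([-50.5, -94.1, 106. ]))
(np.float64(0.58), 180, array([-50.8, -93.6, 106.5]))
(np.float64(0.572), 120, array([-50.3, -96.2, 105.6]))
('scene', 'top')
(np.float64(0.699), 170, array([-47. , -94.4, 102.2]))
(np.float64(0.685), 160, array([-48.5, -95.6, 100.8]))
(np.float64(0.678), 120, array([-51.6, -98.8,  97.8]))
(np.float64(0.677), 180, array([-48.8, -94.8, 100.2]))
(np.float64(0.674), 150, array([-50.6, -97.9,  97.9]))
```

View pics/knob.png

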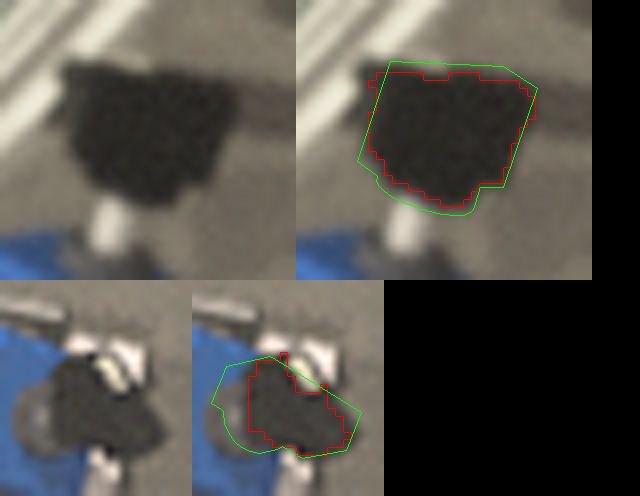

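```bash
cat > k2.py <<'E'
from kfit import *
pk=cv2.imread('pics/knob.png')
pol={'scene':((0,280,0,296),[(60,66),(75,64),(105,62),(130,72),(150,74),(190,72),(240,80),(240,100),(225,150),(212,180),(190,190),(180,208),(150,208),(110,195),(85,175),(68,140),(72,90)]),
'top':((280,496,0,192),[(52,92),(60,80),(90,70),(105,74),(122,78),(132,105),(150,125),(165,155),(155,170),(130,172),(100,165),(70,162),(52,150),(52,110)])}
out=[];allr={}
M={}
for n,((a0,a1,b0,b1),pl) in pol.items():
    im=cv2.imread(f'pics/{n}0.png');cr=cv2.resize(pk[a0:a1,b0:b1],None,fx=1/8,fy=1/8,interpolation=cv2.INTER_AREA)
    r=cv2.matchTemplate(im,cr,cv2.TM_CCOEFF_NORMED);_,mx,_,(x,y)=cv2.minMaxLoc(r);h,w=cr.shape[:2];roi=(x,y,w,h);print(n,mx,roi)
    mk=np.zeros((h*8,w*8),np.uint8);cv2.fillPoly(mk,[np.array(pl)],1);M[n]=(roi,mk>0,pk[a0:a1,b0:b1])
for n in M:
    roi,mk,im=M[n];row=[]
    for ph in range(90,190,10):
        def cost(g):
            R_=render(n,g,np.radians(ph),8,roi);return 1-(R_&mk).sum()/(R_|mk).sum()
        g0=np.array([-47,-95,103.]);o=minimize(cost,g0,method='Nelder-Mead',options=dict(initial_simplex=g0+np.array([[0,0,0],[6,0,0],[0,6,0],[0,0,6]]),maxfev=100))
        print(n,ph,round(1-o.fun,3),o.x.round(1))
        if ph in(110,130,150,170):
            b=im.copy();bar,disc=model(o.x,np.radians(ph))
            q=((proj(n,(bar/1e3)@RH.T+T)+.5-roi[:2])*8).astype(int);qd=((proj(n,(disc/1e3)@RH.T+T)+.5-roi[:2])*8).astype(np.int32)
            for i in range(8):
                for j in range(i):
                    if bin(i^j).count('1')==1: cv2.line(b,tuple(map(int,q[i])),tuple(map(int,q[j])),(0,255,0) if (i&1 and j&1) else (0,160,255),1,cv2.LINE_AA)
            cv2.polylines(b,[cv2.convexHull(qd)],True,(255,255,0),1);row.append(b[:, :200] if n=='top' else b[:,40:240] if 0 else b)
    out.append(np.vstack([np.hstack(row[:2]),np.hstack(row[2:])]))
W=max(o.shape[1] for o in out);cv2.imwrite('pics/k2.png',cv2.resize(np.vstack([np.pad(o,((0,0),(0,W-o.shape[1]),(0,0))) for o in out]),None,fx=.6,fy=.6,interpolation=cv2.INTER_AREA) if 0 else np.hstack([np.pad(o,((0,560-o.shape[0]),(0,0),(0,0))) for o in out])[:,:])
print(cv2.imread('pics/k2.png').shape)
k=cv2.imread('pics/k2.png');f=800/k.shape[1];cv2.imwrite('pics/k3.png',cv2.resize(k,None,fx=f,fy=f,interpolation=cv2.INTER_AREA))
E
python3 k2.py
```

```text
scene 0.9997931122779846 (226, 232, 37, 35)
top 0.9968917965888977 (265, 185, 24, 27)
scene 90 0.816 [-47.3 -94.5 104.1]
scene 100 0.825 [-47.5 -95.1 104.2]
scene 110 0.835 [-48.8 -96.2 102.1]
scene 120 0.843 [-47.2 -94.  104.4]
scene 130 0.847 [-47.  -94.1 104.1]
scene 140 0.842 [-47.5 -94.6 103.5]
scene 150 0.848 [-48.1 -96.  101.6]
scene 160 0.857 [-48.5 -95.8 101.2]
scene 170 0.846 [-46.9 -93.2 103. ]
scene 180 0.797 [-47.2 -92.1 103.2]
top 90 0.616 [-51.8 -98.8 108. ]
top 100 0.643 [-51.8 -98.1 108.6]
top 110 0.685 [-51.9 -97.1 106.4]
top 120 0.737 [-51.6 -97.  104.9]
top 130 0.747 [-50.9 -95.8 105.9]
top 140 0.744 [-51.7 -93.3 108.8]
top 150 0.757 [-52.4 -94.5 108.6]
top 160 0.772 [-52.5 -95.  108.5]
top 170 0.775 [-52.3 -96.2 105.3]
top 180 0.691 [-52.2 -96.8 104.5]
(560, 976, 3)
```

View pics/k3.png

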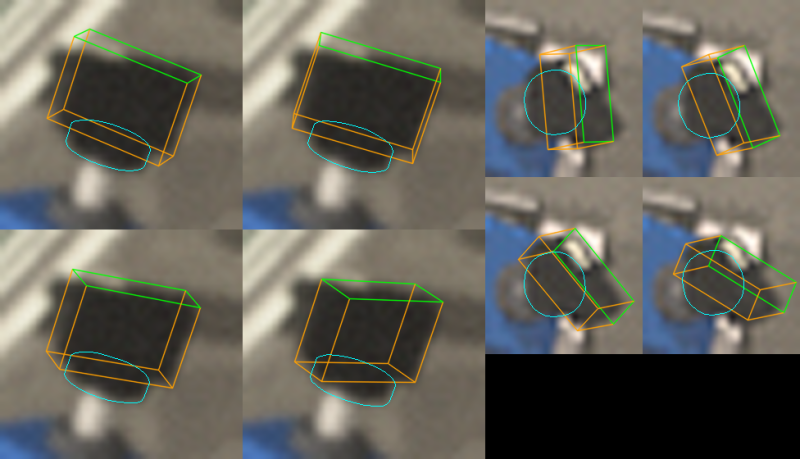

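```bash
R='python3 -m creep'
python3 -m creep '[[-0.695,-0.617,0,0,-1],[-0.695,-0.617,0,0,-1],[-0.695,-0.617,0,0,-1],[-0.695,-0.617,0,0,-1],[-0.695,-0.617,0,0,-1]]' 30
python3 -m creep '[[-0.695,-0.617,0,0,-1],[-0.695,-0.617,0,0,-1],[-0.695,-0.617,0,0,-1],[-0.695,-0.617,0,0,-1],[-0.695,-0.617,0,0,-1]]'
python3 -m creep '[[-0.695,-0.617,0,0,-1],[-0.695,-0.617,0,0,-1],[-0.695,-0.617,0,0,-1],[-0.695,-0.617,0,0,-1],[-0.695,-0.617,0,0,-1]]'
python3 -m creep '[[-0.695,-0.617,0,0,-1],[-0.695,-0.617,0,0,-1],[0,0,0,1,-1],[0,0,0,1,-1],[0,0,0,1,-1]]'
```

```text
time: 1.7
position: [0.3466, 0.3936, 0.2455]
tool_rot: [0.596, 3.084, 0.001]
ft_force: [2.3, 0.7, 1.5]
opening: 0.0855
grip_force: 0.0
time: 2.2
position: [0.4504, 0.1857, 0.2457]
tool_rot: [0.596, 3.084, 0.001]
ft_force: [1.1, 0.3, -0.5]
opening: 0.0855
grip_force: 0.0
time: 2.7
position: [0.5542, -0.0221, 0.2456]
tool_rot: [0.596, 3.084, 0.001]
ft_force: [1.8, 0.6, 0.8]
opening: 0.0854
grip_force: 0.0
time: 3.2
position: [0.595, -0.1042, 0.2451]
tool_rot: [-0.968, -2.989, 0.0]
ft_force: [0.1, 0.3, -0.2]
opening: 0.0854
grip_force: 0.0
```

```bash
for i in 1 2 3 4; do python3 -m creep '[[0,0,0,1,-1],[0,0,0,1,-1],[0,0,0,1,-1],[0,0,0,1,-1],[0,0,0,1,-1]]' | grep -E 'rot'; done
python3 -m creep '[[0,0,0.6,0.9,-1],[0,0,0.6,0.9,-1],[0,0,0.6,0.9,-1],[0,0,0,0,-0.2],[0,0,0,0,-0.2]]'
python3 - <<'E'
from h import *
o=[]
for n,(x,y,w,h) in {"scene":(195,195,100,110),"top":(225,165,80,75)}.items():
    im,d=get_image(n);c=im[y:y+h,x:x+w,::-1];o.append(cv2.resize(c,(400,int(400*h/w)),interpolation=2))
H=max(a.shape[0] for a in o);cv2.imwrite('pics/g1.png',np.hstack([np.pad(a,((0,H-a.shape[0]),(0,0),(0,0))) for a in o]))
E
```

```text
tool_rot: [1.54, 2.738, 0.0]
tool_rot: [2.054, 2.377, 0.0]
tool_rot: [-2.485, -1.922, -0.0]
tool_rot: [-2.817, -1.39, -0.0]
time: 5.7
position: [0.5952, -0.1038, 0.1557]
tool_rot: [2.948, 1.085, -0.001]
ft_force: [0.4, 0.0, 0.3]
opening: 0.0594
grip_force: 0.0
```

View pics/g1.png

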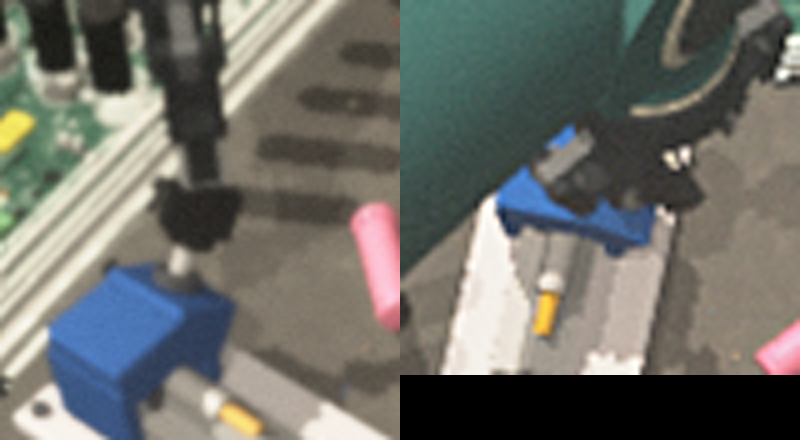

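```bash
python3 -m creep '[[0,0,0.3,0,-0.2],[0,0,0.3,0,-0.2],[0,0,0.23,0,-0.2],[0,0,0,0,-0.2]]' 30
python3 -m creep '[[0,0,0,0,1],[0,0,0,0,1],[0,0,0,0,1],[0,0,0,0,1],[0,0,0,0,1]]' 30
python3 -c "
from rig import *;s=get_state();print(s['ft_force'],s['wrist_torque'],s['opening'],s['joint_pos'])"
```

```text
time: 6.2
position: [0.5935, -0.1033, 0.1115]
tool_rot: [-2.948, -1.082, 0.005]
ft_force: [-1.1, 0.1, 0.6]
opening: 0.0513
grip_force: 0.0
time: 6.7
position: [0.5955, -0.104, 0.1143]
tool_rot: [2.948, 1.082, 0.002]
ft_force: [0.6, -1.1, 0.2]
opening: 0.0158
grip_force: 27.5
[ 0.64480603 -1.14216539  0.24850609] [-0.17019378 -0.10917043  0.0864069 ] 0.015839289081056983 [-0.40185874  0.64286641  0.71013997  1.85048551 -0.54600605  0.85139572
 -0.28599623]
```

```bash
for i in 1 2; do python3 -m creep '[[0,0,0,-0.8,1],[0,0,0,-0.8,1],[0,0,0,-0.8,1],[0,0,0,-0.8,1],[0,0,0,-0.8,1]]'; python3 -c "
from rig import *;s=get_state();print(s['wrist_torque'],s['joint_pos'][6])"; done
```

```text
time: 7.2
position: [0.5956, -0.1054, 0.1151]
tool_rot: [2.736, 1.539, 0.002]
ft_force: [-0.2, -3.4, 5.0]
opening: 0.0139
grip_force: 28.7
[-0.47276061  0.09015785 -0.04019033] -0.019103150771005745
time: 7.7
position: [0.5961, -0.1059, 0.1152]
tool_rot: [2.455, 1.954, 0.002]
ft_force: [0.7, -5.7, 5.6]
opening: 0.0122
grip_force: 29.1
[-1.0079252  -0.18091423 -0.09878138] 0.24605330122636612
```

```bash
python3 -m creep '[[-0.03,0,0,-0.8,1],[0,0,0,-0.8,1],[0,0,0,-0.8,1],[0,0,0,-0.8,1],[0,0,0,-0.8,1]]'
for i in 1 2; do python3 -m creep '[[0,0,0,-0.8,1],[0,0,0,-0.8,1],[0,0,0,-0.8,1],[0,0,0,-0.8,1],[0,0,0,-0.8,1]]'; python3 -c "
from rig import *;s=get_state();print(s['wrist_torque'],s['joint_pos'][6])"; done
```

```text
time: 8.2
position: [0.5968, -0.1064, 0.1155]
tool_rot: [2.113, 2.318, 0.005]
ft_force: [1.7, -1.8, 3.9]
opening: 0.0124
grip_force: 43.4
time: 8.7
position: [0.5978, -0.1069, 0.1164]
tool_rot: [1.715, 2.622, 0.005]
ft_force: [2.8, -2.9, 6.3]
opening: 0.0122
grip_force: 62.5
[-0.37389357 -1.13047924 -0.5295302 ] 0.7800032903811328
time: 9.2
position: [0.598, -0.107, 0.1173]
tool_rot: [1.275, 2.862, 0.003]
ft_force: [-0.1, -2.1, 13.4]
opening: 0.0118
grip_force: 67.7
[-0.40044964 -0.6182614  -0.56076958] 1.047520170403251
```

```bash
python3 -m creep '[[0,0,0,0,0.62],[0,0,0,0,0.62],[0,0,0,0,0.62]]'; python3 - <<'E'
from h import *
s=get_state();print(s['wrist_torque'])
o=[]
for n,(x,y,w,h) in {"scene":(195,215,100,100),"top":(205,165,100,100)}.items():
    im,d=get_image(n);c=im[y:y+h,x:x+w,::-1];o.append(cv2.resize(c,(400,int(400*h/w)),interpolation=2))
cv2.imwrite('pics/g2.png',np.hstack(o))
E
```

```text
time: 9.5
position: [0.5972, -0.107, 0.1169]
tool_rot: [1.277, 2.863, 0.001]
ft_force: [1.2, -3.2, 12.3]
opening: 0.0163
grip_force: 7.4
[-0.62259111 -0.02154821 -0.02018958]
```

View pics/g2.png

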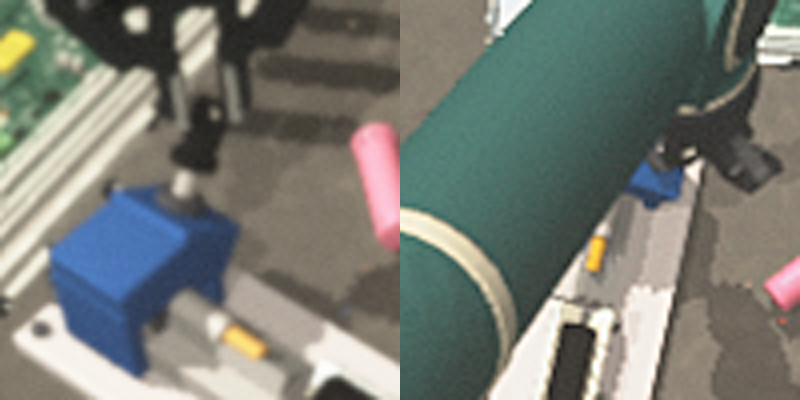

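```bash
python3 -m creep '[[0,0,-0.06,-0.6,0.6],[0,0,0,-0.8,0.58],[0,0,0,-0.9,0.56],[0,0,0,-1,0.56],[0,0,0,-1,0.56]]';python3 -c "
from rig import *;s=get_state();print(s['wrist_torque'],s['joint_pos'][6])"; python3 -m creep '[[0,0,0,-1,0.56],[0,0,0,-0.5,0.56],[0,0,0,0,0.56]]';python3 -c "
from rig import *;s=get_state();print(s['wrist_torque'],s['joint_pos'][6])"
```

```text
time: 10.1
position: [0.5956, -0.1054, 0.1179]
tool_rot: [0.764, 3.045, 0.001]
ft_force: [0.2, 0.6, 3.2]
opening: 0.0187
grip_force: 7.2
[-0.01737834 -0.16830614 -0.14987396] 1.33653608782654
time: 10.4
position: [0.5958, -0.1051, 0.1182]
tool_rot: [0.583, 3.084, 0.001]
ft_force: [-0.3, 0.3, 5.2]
opening: 0.0187
grip_force: 7.8
[ 0.04420585 -0.10061985 -0.17583132] 1.435641696677575
```

```bash
python3 -m creep '[[0,0,0,0,1],[0,0,0,0,1],[0,0,0,0,1]]' 30;python3 -c "
from rig import *;s=get_state();print(s['wrist_torque'],s['joint_pos'][6])"
python3 -m creep '[[0.04,-0.009,0,0,1],[0.08,-0.017,0,0,1],[0.117,-0.026,0,0,1],[0.117,-0.026,0,0,1],[0.117,-0.026,0,0,1]]';python3 - <<'E'
from h import *
s=get_state();print(s['wrist_torque'])
o=[]
for n,(x,y,w,h) in {"scene":(195,215,160,160),"top":(205,165,100,100)}.items():
    im,d=get_image(n);cv2.imwrite(f'pics/{n}3.png',im[:,:,::-1]);np.save(f'{n}3.npy',d);c=im[y:y+h,x:x+w,::-1];o.append(cv2.resize(c,(400,int(400*h/w)),interpolation=2))
cv2.imwrite('pics/g3.png',np.hstack(o))
E
```

```text
time: 10.7
position: [0.5964, -0.1056, 0.1191]
tool_rot: [0.585, 3.082, 0.001]
ft_force: [-0.6, 0.2, 10.1]
opening: 0.0143
grip_force: 27.3
[-0.14426498  0.04949485 -0.19317253] 1.434857713773671
time: 11.2
position: [0.573, -0.1018, 0.1191]
tool_rot: [0.584, 3.081, 0.001]
ft_force: [1.5, -1.0, 8.7]
opening: 0.014
grip_force: 27.3
[-0.16871159 -0.28623754 -0.12457238]
```

View pics/g3.png

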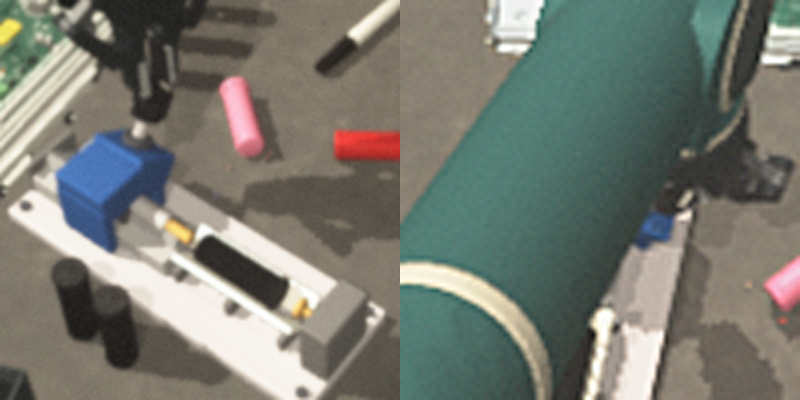

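```bash
for i in 1 2; do python3 -m creep '[[0.078,-0.017,0,0,1],[0.078,-0.017,0,0,1],[0.078,-0.017,0,0,1],[0.078,-0.017,0,0,1]]' | grep -E 'pos|ft|op'; done
for i in 1 2; do python3 -m creep '[[0.04,-0.009,0,0,1],[0.04,-0.009,0,0,1]]' | grep -E 'pos|ft|op'; done
```

```text
position: [0.5575, -0.0994, 0.1192]
ft_force: [2.1, -0.5, 9.2]
opening: 0.0147
position: [0.5427, -0.0969, 0.1193]
ft_force: [6.0, -0.7, 5.5]
opening: 0.0147
position: [0.54, -0.0965, 0.1194]
ft_force: [8.3, -2.0, 3.2]
opening: 0.0143
position: [0.5375, -0.0961, 0.1199]
ft_force: [11.7, -2.4, 1.8]
opening: 0.0138
```

```bash
python3 - <<'E'
from h import *
th,tx,ty=np.load('pose.npy');c,s=np.cos(th),np.sin(th);RH=np.array([[c,-s,0],[s,c,0],[0,0,1]]);T=np.array([tx,ty,0])
d=get_image("scene");im,d=d;cv2.imwrite('pics/scene4.png',im[:,:,::-1]);C=im.astype(int)
v,u=np.nonzero(d>0);P=(unproj("scene",np.c_[u,v],d[v,u])-T)@RH*1e3;C=C[v,u]
ins=(abs(P[:,0])<20)&(P[:,1]>-60)&(P[:,1]<130)
y=P[ins&(C[:,0]>C[:,2]+70)];
for q in(y[y[:,1]<60],y[y[:,1]>60]): print('brass',len(q),np.percentile(q[:,1],[2,10,50,90,98]).round(1) if len(q) else '')
m=P[ins&(C.max(1)<60)&(P[:,2]>35)&(P[:,2]<62)&(P[:,1]>0)];print('cell',np.percentile(m[:,1],[1,5,95,99]).round(1))
E
```

```text
brass 31 [22.5 23.7 27.  35.2 36.9]
brass 40 [106.8 108.1 110.5 115.9 125.4]
cell [ 40.4  43.2 103.8 105.9]
```

```bash
python3 -m creep '[[-0.045,0.01,0,0,1],[0,0,0,0,1],[0,0,0,0,1]]'; python3 -c "
from rig import *;s=get_state();print(s['wrist_torque'],s['joint_pos'])"
```

```text
time: 12.85
position: [0.5394, -0.0964, 0.1198]
tool_rot: [0.583, 3.073, 0.001]
ft_force: [8.5, -2.8, 4.2]
opening: 0.0137
grip_force: 27.5
[-0.41331804 -1.99475546 -0.20680222] [-0.03890774  0.45886833  0.19242843  1.97089992 -0.13012375  0.70974248
  1.42761403]
```

```bash
python3 -m creep '[[-0.016,0.003,0,0,1],[0,0,0,0.8,1],[0,0,0,0.8,1],[0,0,0,0.8,1],[0,0,0,0.8,1]]' 30
python3 -m creep '[[0,0,0,0.8,1],[0,0,0,0.8,1],[0,0,0,0.8,1],[0,0,0,0.8,1]]'; python3 -c "
from rig import *;s=get_state();print(s['wrist_torque'],s['joint_pos'][6])"
```

```text
time: 13.35
position: [0.5394, -0.0975, 0.1199]
tool_rot: [0.974, 2.974, 0.001]
ft_force: [6.3, -4.5, 7.8]
opening: 0.013
grip_force: 28.5
time: 13.75
position: [0.5395, -0.0993, 0.1205]
tool_rot: [1.346, 2.823, 0.002]
ft_force: [5.5, -7.8, 13.0]
opening: 0.0126
grip_force: 29.6
[-1.60563619 -1.0637093   0.15962552] 0.9933174148093117
```

```bash
python3 -m creep '[[-0.031,-0.025,0,0.8,1],[0,0,0,0.8,1],[0,0,0,0.8,1],[0,0,0,0.8,1],[0,0,0,0.8,1]]'
python3 -m creep '[[0,0,0,0.8,1],[0,0,0,0.8,1],[0,0,0,0.8,1],[0,0,0,0.8,1]]'; python3 -c "
from rig import *;s=get_state();print(s['wrist_torque'],s['joint_pos'][6])"
```

```text
time: 14.25
position: [0.5391, -0.101, 0.1207]
tool_rot: [1.78, 2.574, 0.005]
ft_force: [3.9, -6.9, 13.5]
opening: 0.0116
grip_force: 29.9
time: 14.65
position: [0.5379, -0.1012, 0.1201]
tool_rot: [2.096, 2.327, 0.005]
ft_force: [1.1, -6.8, 14.5]
opening: 0.0117
grip_force: 29.5
[-1.42982187 -0.21045675  0.26941534] 0.51424129355557
```

```bash
cat > chk.py <<'E'
from h import *
import sys
th,tx,ty=np.load('pose.npy');c,s=np.cos(th),np.sin(th);RH=np.array([[c,-s,0],[s,c,0],[0,0,1]]);T=np.array([tx,ty,0])
def go(im,d,lab):
    C=im.astype(int);v,u=np.nonzero(d>0);P=(unproj("scene",np.c_[u,v],d[v,u])-T)@RH*1e3;C=C[v,u]
    ins=(abs(P[:,0])<20)&(P[:,1]>-60)&(P[:,1]<130)
    y=P[ins&(C[:,0]>C[:,2]+70)];a=y[y[:,1]<60][:,1]
    b=P[(C[:,2]>C[:,0]+50)&(P[:,2]>70)&(P[:,2]<80)&(abs(P[:,0])<45)][:,1]
    m=P[ins&(C.max(1)<60)&(P[:,2]>35)&(P[:,2]<62)&(P[:,1]>0)]
    print(lab,'pin',len(a),np.percentile(a,[2,50,98]).round(1),'blue',np.percentile(b,[5,50,95]).round(1),'cell',np.percentile(m[:,1],[1,5,95,99]).round(1))
for k,dd in(('scene0','scene_d'),('scene3','scene3')): go(cv2.imread(f'pics/{k}.png')[:,:,::-1],np.load(dd+'.npy'),k)
im,d=get_image("scene");cv2.imwrite('pics/now.png',im[:,:,::-1]);go(im,d,'now')
E
python3 chk.py
```

```text
scene0 pin 54 [-39.5 -29.4 -19.7] blue [-115.8  -93.4  -72.8] cell [24.3 26.8 89.8 90.3]
scene3 pin 61 [-12.6  -0.6   8.2] blue [-87.8 -65.  -44.3] cell [25.  28.  89.6 90.4]
now pin 42 [17.8 26.3 36.8] blue [-56.  -33.7 -13.2] cell [ 40.3  43.2 102.9 105.9]
```

```bash
cat > reg.py <<'E'
from h import *
th,tx,ty=np.load('pose.npy');c,s=np.cos(th),np.sin(th);RH=np.array([[c,-s,0],[s,c,0],[0,0,1]]);T=np.array([tx,ty,0])
G=lambda k:cv2.GaussianBlur(cv2.imread(f'pics/{k}.png'),(0,0),.8).astype(np.float32)
def pos(ref,k,rng,ypos,Ls):  # carriage shift from ref (carriage at ypos) to k along y, by warping patch of projected points
    pts=np.array([(x,ypos+y,z) for (x,y,z) in Ls])/1e3
    q0=proj("scene",pts@RH.T+T).astype(np.float32)
    A=cv2.remap(G(ref),q0[:,0].reshape(1,-1),q0[:,1].reshape(1,-1),1)[0]
    best=[]
    for dy in rng:
        q=proj("scene",(pts+[0,dy/1e3,0])@RH.T+T).astype(np.float32)
        B=cv2.remap(G(k),q[:,0].reshape(1,-1),q[:,1].reshape(1,-1),1)[0];best.append(np.median(np.abs(A-B).mean(1))+np.abs(A-B).clip(0,80).mean())
    i=int(np.argmin(best));return round(float(rng[i]),2),round(float(best[i]),1)
blk=[(x,y,75) for x in range(0,36,2) for y in range(-35,36,2)]
nose=[(x,y,44) for x in range(-10,12,2) for y in range(-15+45,62,2)]
if __name__=="__main__":
    import sys
    for k in('scene3','scene4','now'): print(k,pos('scene0',k,np.arange(10,75,.25),-95,blk),pos('scene0',k,np.arange(10,75,.25),-95,blk+nose))
    print('4->now',pos('scene4','now',np.arange(-8,8,.1),-36,blk))
    cell=[(x,y,52-abs(x)*.3) for x in range(-8,10,2) for y in range(8,110,2)]
    print('cell',[pos('scene0',k,np.arange(-5,30,.25),0,cell) for k in('scene4','now')])
E
python3 reg.py
```

```text
scene3 (29.0, 13.8) (28.75, 14.2)
scene4 (64.75, 18.3) (64.0, 21.9)
now (60.5, 18.1) (59.75, 20.8)
4->now (-3.8, 2.6)
cell [(15.5, 14.8), (15.5, 15.0)]
```

```bash
python3 -m creep '[[0.008,-0.029,0,0,1],[0.008,-0.029,0,0,1],[0,0,0,0,1]]'; python3 - <<'E'
from reg import *
im,d=get_image("scene");cv2.imwrite('pics/now2.png',im[:,:,::-1])
print(pos('now','now2',np.arange(-8,8,.1),-35,blk),get_state()['wrist_torque'])
E
```

```text
time: 15.0
position: [0.5372, -0.101, 0.1201]
tool_rot: [2.09, 2.326, 0.008]
ft_force: [8.6, -7.6, 6.2]
opening: 0.0117
grip_force: 29.5
(0.4, 1.7) [-1.66776322 -1.88413869  0.06942539]
```

```bash
python3 -m creep '[[0,0,0,-0.8,1],[0,0,0,-0.8,1],[0,0,0,-0.8,1],[0,0,0,-0.8,1],[0,0,0,-0.6,1]]'; python3 - <<'E'
from reg import *
im,d=get_image("scene");cv2.imwrite('pics/now3.png',im[:,:,::-1])
print(pos('now','now3',np.arange(-8,8,.1),-35,blk),get_state()['wrist_torque'])
E
```

```text
time: 15.55
position: [0.5382, -0.1007, 0.1205]
tool_rot: [1.711, 2.615, 0.007]
ft_force: [8.9, -6.5, 6.4]
opening: 0.0118
grip_force: 31.9
(1.3, 1.9) [-1.44971391 -2.29361362 -0.26856263]
```

```bash
for i in 1 2; do python3 -m creep '[[0,0,0,0.8,1],[0,0,0,0.8,1],[0,0,0,0.8,1],[0,0,0,0.8,1],[0,0,0,0.8,1]]'; python3 - <<'E'
from reg import *
im,d=get_image("scene");cv2.imwrite('pics/now4.png',im[:,:,::-1])
print(pos('now','now4',np.arange(-8,8,.1),-35,blk),get_state()['wrist_torque'])
E
done
```

```text
time: 16.1
position: [0.5364, -0.1009, 0.1203]
tool_rot: [2.112, 2.308, 0.007]
ft_force: [4.3, -7.7, 11.2]
opening: 0.0114
grip_force: 30.9
(1.3, 1.9) [-1.50382488 -1.18089364  0.15375841]
time: 16.65
position: [0.5349, -0.1001, 0.1195]
tool_rot: [2.456, 1.945, 0.007]
ft_force: [3.4, -6.0, 9.0]
opening: 0.0116
grip_force: 33.6
(1.2, 1.9) [-1.19158235 -0.72231743  0.24431866]
```

```bash
for i in 1 2; do python3 -m creep '[[0,0,0,0.9,1],[0,0,0,0.9,1],[0,0,0,0.9,1],[0,0,0,0.9,1],[0,0,0,0.9,1]]'; python3 - <<'E'
from reg import *
im,d=get_image("scene");cv2.imwrite('pics/now5.png',im[:,:,::-1])
print(pos('now','now5',np.arange(-8,8,.1),-35,blk),get_state()['wrist_torque'],get_state()['joint_pos'][6])
E
done
```

```text
time: 17.2
position: [0.5335, -0.0998, 0.1194]
tool_rot: [2.767, 1.476, 0.006]
ft_force: [-3.2, -4.8, 15.6]
opening: 0.0117
grip_force: 39.8
(1.1, 1.8) [-0.8970743   0.28888998  0.34949626] -0.06516205885792266
time: 17.75
position: [0.5321, -0.0992, 0.1198]
tool_rot: [2.991, 0.958, 0.004]
ft_force: [-8.3, -3.5, 26.1]
opening: 0.0114
grip_force: 41.5
(0.8, 1.9) [-0.40068446  1.56469597  0.25072941] -0.36012309435716
```

```bash
python3 -m creep '[[0,0,0,0,0.2],[0,0,0,0,-0.2],[0,0,0,0,-0.2],[0,0,-0.4,0,-0.2],[0,0,-1,0,-0.2]]'
python3 -m creep '[[0,0,-1,0,-0.2],[0,0,-1,0,-0.2],[0,-1,0,0,-0.2],[0,-1,0,0,-0.2],[0,-1,0,0,-0.2]]'
python3 - <<'E'
from reg import *
ims=[]
for n,(x,y,w,h) in {"scene":(205,215,150,160),"top":(215,175,80,135)}.items():
    im,d=get_image(n);im=im[:,:,::-1];cv2.imwrite(f'pics/{n}6.png',im);c=im[y:y+h,x:x+w];ims.append(cv2.resize(c,(int(560*w/h),560),interpolation=2)[:,:])
cv2.imwrite('pics/g6.png',cv2.resize(np.hstack(ims),(790,510)))
print(pos('now','scene6',np.arange(-8,8,.1),-35,blk),pos('scene4','scene6',np.arange(-8,8,.1),-31,blk))
E
```

```text
time: 18.3
position: [0.5285, -0.096, 0.1841]
tool_rot: [-2.988, -0.964, 0.014]
ft_force: [0.8, 0.2, 1.0]
opening: 0.0514
grip_force: 0.0
time: 18.8
position: [0.4424, 0.0259, 0.2866]
tool_rot: [-2.99, -0.963, 0.0]
ft_force: [0.6, 0.8, 0.9]
opening: 0.0513
grip_force: 0.0
(0.8, 1.9) (-3.0, 2.2)
```

View pics/g6.png

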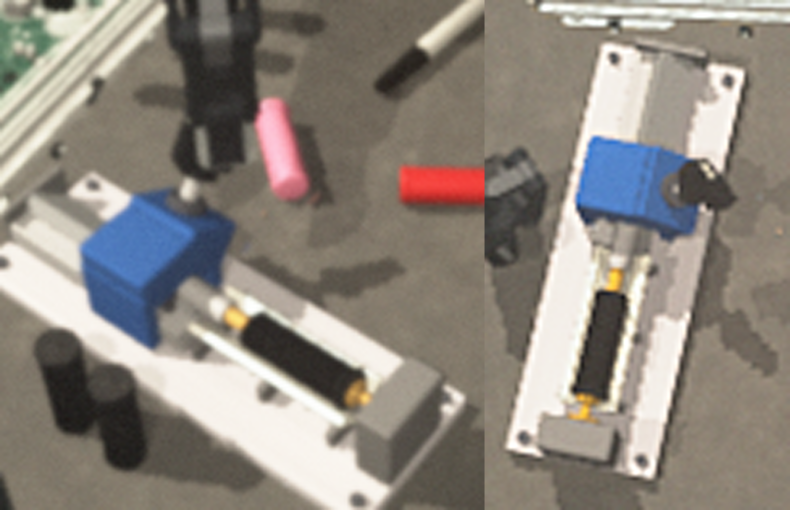

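```bash
python3 -m creep '[[0,-1,0,0,-0.2],[0,-1,0,0,-0.2],[0,-1,0,0,-0.2],[0,0,0,0,-0.2]]' | head -3
cat > pca.py <<'E'
from h import *
for n in("scene","top"):
    im,d=get_image(n);cv2.imwrite(f'pics/{n}7.png',im[:,:,::-1])
    r=[x for x in masks_of("knob_grip",n) if max(x['extent'][2:])<40]
    cur=[int(v) for v in r[0]['extent']] if r else None;print(n,cur)
    for k,e in((f'{n}0',{"scene":[231,238,26,27],"top":[271,190,15,18]}[n]),(f'{n}7',cur)):
        if e is None: continue
        x,y,w,h=e;x-=4;y-=4;w+=8;h+=8;c=cv2.resize(cv2.imread(f'pics/{k}.png')[y:y+h,x:x+w],None,fx=6,fy=6,interpolation=2)
        for t in (65,75):
            l,N,st,ce=cv2.connectedComponentsWithStats((c.max(2)<t).astype(np.uint8));i=1+np.argmax(st[1:,4])
            m=cv2.moments((N==i).astype(np.uint8),True);print(k,t,(st[i]/6).round(1),'ang',np.degrees(.5*np.arctan2(2*m['mu11'],m['mu20']-m['mu02'])).round(1),'ecc',round(np.hypot(2*m['mu11'],m['mu20']-m['mu02'])/(m['mu20']+m['mu02']),2))
        np.save(f'c_{k}.npy',c)
E
python3 pca.py; python3 - <<'E'
import numpy as np,cv2
t=[cv2.resize(np.load(f'c_{k}.npy'),(390,290)) for k in('scene0','scene7','top0','top7')]
cv2.imwrite('pics/k7.png',np.vstack([np.hstack(t[:2]),np.hstack(t[2:])]))
E
```

```text
time: 19.3
position: [0.3528, 0.1505, 0.2865]
tool_rot: [-2.984, -0.978, 0.002]
scene [231, 327, 19, 31]
scene0 65 [   8.2    6.7   20.7   17.  1570.2] ang -1.2 ecc 0.21
scene0 75 [   6.5    6.5   23.    17.5 1734.2] ang 2.9 ecc 0.24
scene7 65 [0.0000e+00 1.7000e+00 2.3700e+01 3.7300e+01 2.6472e+03] ang 51.5 ecc 0.62
scene7 75 [0.0000e+00 1.0000e+00 2.4500e+01 3.8000e+01 2.9185e+03] ang 52.3 ecc 0.6
top [264, 218, 14, 13]
top0 65 [  5.    8.3  10.7  12.7 207.8] ang 62.0 ecc 0.72
top0 75 [  4.5   8.3  13.8  13.3 670. ] ang 34.1 ecc 0.44
top7 65 [13.3 12.2  5.   4.2 47.2] ang 34.1 ecc 0.33
top7 75 [  6.2   3.7  14.3  13.3 639.3] ang 30.6 ecc 0.5
```

View pics/k7.png

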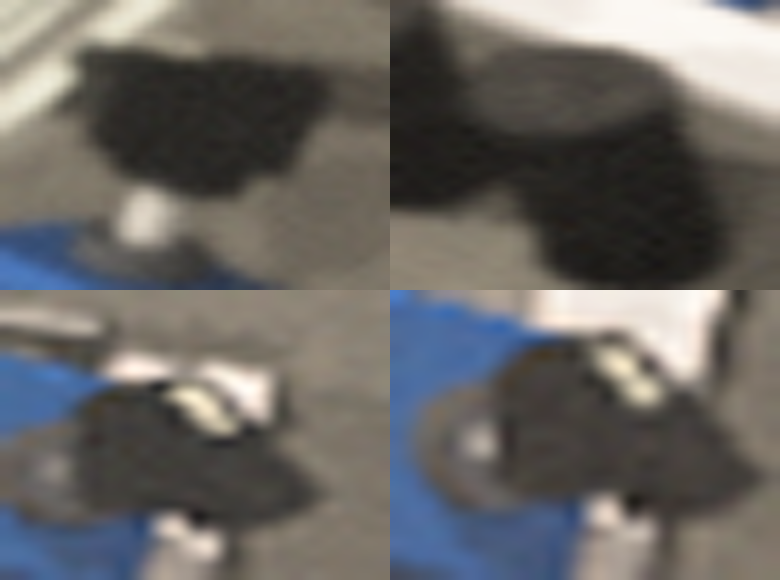

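```bash
python3 - <<'E'
from reg import *
print(pos('scene6','scene7',np.arange(-3,3,.1),-34,blk),get_state()['time'])
print(finish_job())
E
```

```text
(-0.6, 56.7) 19.5
the job is handed in; nothing more can be done
None
```

I handed the job in at 19.5 s. By my estimate the cell sits against the stud with the spring pin pushed in about 5.7 of its 12 mm, and the knob is back near its starting, tight angle. The arm is clear and it never contacted the spare cells or the multimeter. My last check that the carriage had not moved was inconclusive because the arm blocked the view, though an earlier one, just after I let go, showed no shift.

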